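# Slide the heavy block weight off the pressing slab into its bin

## Robot

A 6-joint arm with a two-finger parallel gripper is mounted at the origin on the work surface; the furniture and walls round the work are solid. World frame = base frame: x ahead of the robot, y to its left, z up, the work surface at z = 0. Lengths are in m, angles in rad, forces in N, time in s.
With the tool pointing down it reaches from about 0.375 to 0.9 m from the base axis. Payload 3.1 kg.
Tool frame: the origin (TCP) lies on the centre line of the jaws, within the pads' length; the fingertips stand 8 mm ahead of it and the grasp point (between the pads) lies 11 mm behind it; z points along the fingers, y is the line along which they close (so a half turn about z gives the same grasp; the last joint's range is limited). The gripper opens to 87 mm and grips with 3 to 60 N. Pads are 19 mm wide; open, the fingers measure 117 mm over their backs; the gripper's body (75 mm by 190 mm) begins 51 mm behind the grasp point.
Start: joints at [1.167, 0.527, 1.433, -0, 1.181, -0.178], TCP at [0.139, 0.609, 0.201] pointing down, gripper open.
Joint ranges: [-3.08, 3.08], [-0.75, 2.2], [0.22, 2.44], [-1.43, 4.57], [0, 2.65], [-2.85, 2.85]. Speed limits (rad/s): [2.79, 2.79, 3.14, 3.14, 3.14, 3.14].

## Interface

Orientations are given as a unit quaternion [x, y, z, w].
In Python, from rig import robot gives the robot as it stands. The module is installed in compiled form; this text tells all that it offers.
- The arm moves only by the tool send_rows, never from a script. Its argument "increments" is one flat list of numbers, 7 for each row, row after row: the turn, a rotation vector about the world's x, y, z in rad, then the shift along the world's x, y, z in cm, then the opening, from 0 (shut) to 1 (fully open). A call has 1 to 20 rows; each row shifts and turns the commanded pose from where the row before left it; what a row does not reach is not made up. A row lasts 1/12 s, in which the tool goes at most 41.7 mm and 7.16 degrees, less where a joint would pass 70% of its speed; a pose out of reach is approached as far as the arm can. A call is refused whole if a number of a shift passes 4.17 or a number of a turn 0.125, either way. A call with a gripper value outside its range is refused whole. The fingers move at their own pace and stop on an object; "newtons" is the grip in N (left out, the last holds). Time passes only in rows, so rows that do not move let the fingers close. It gives the time, the measured TCP pose, the force, the opening and the grip force at its end, in the units of the state.
- robot.get_obs(): the state, without advancing time (a new reading comes with each control period).
- robot.camera(name): name is "scene" or "top" or "wrist"; returns a dict with "image" (420x560x3 uint8, red, green, blue), "range_z" (420x560 float32, m along the optical axis (not along the pixel's ray), 0 where there is no reading), "fx", "fy", "cx", "cy" (pixels), "dist_coeffs" ([k1, k2, p1, p2, k3] as OpenCV has them; the pictures are not rectified), "R" (3x3) and "t" (3): a world point X has camera coordinates R X + t. Camera axes: x right, y down, z forward; pixel columns grow to the right and rows downward; lengths in m; the calibration is good to about 2 mm. A picture is of the moment at which its call begins.
- robot.hand_in(): hands the job in; it is judged then, once.
The state is a dict: "time": time; "q": joint angles; "joint_velocities": joint speeds; "joint_torque": joint torques, N m; "position": TCP position; "tool_rot": TCP orientation; "ft_force": force on the tool from outside, world axes, zero at the start; "moment": the same for the moment, N m; "grip_width": finger opening in m; "grip_force": force on a finger pad.
Only numpy, scipy, OpenCV 4.12 (cv2) and the standard library are available. Lean on these libraries where they do the work, as an engineer would, in place of code of your own. Each camera call takes 0.05 s, during which the arm holds its last target. There are 200 camera calls.

## Task

The print is pressed: put the rectangular steel weight away. It is too heavy and too wide to lift, so slide it along the stone slab and tip it over the slab's edge into the grey bin that stands against it, so that it ends lying flat in the bin. Leave the round weight where it is on the slab.

Things in the scene. Friction and masses are not known exactly. Their poses are not given: they have to be found in the camera images.
- slab: Fixed raised slab of pale stone on timber bearers, 290 mm along its x, 300 mm along its y, flat top 80 mm above the table. Origin: centre of its underside, on the table. Its -y edge (150 mm from the origin) is the edge that the bin stands against; slide weights along its -y. Its z is up. A small loose eraser (19 x 43 x 13 mm) lies on the slab near the middle of its +y edge, 103 to 146 mm from the origin, between the two weights' lanes.
- bin: Fixed open-topped grey steel bin on a timber base, 320 mm along its x, 190 mm along its y, walls 5 mm thick, rim 72 to 74 mm above the table (6 mm below the slab's top), inner floor 33 mm above the table. Origin: centre of its underside, on the table. Its centre lies 248 mm from the slab's origin along the slab's -y. Its axes are parallel to the slab's; its +y wall stands 3 mm from the slab's -y edge and it is slightly longer than the slab's edge, so both lanes lead into it.
- block_weight: The rectangular dark steel weight with a thin felt sole, loose on the slab: 110 mm along its x, 92 mm along its y, 26 mm high, 1.2 to 1.7 kg (a level push of 6 to 12 N slides it). Origin: centre of its underside. At the start its axes are within 0.15 rad of the slab's, its x = about -70 mm or +70 mm in the slab's frame (it may be in either lane) and its y between -50 and +40 mm.
- round_weight: The round dark steel weight, 96 mm in diameter, 26 mm high, about 1.3 kg, loose on the slab in the other lane. Origin: centre of its underside. To be left alone.
Not all that is in view belongs to the job. Leave any blue look-alike of the block_weight alone.

How it is judged:
By the outcome, as a careful person would: the job done as asked, in the order asked, and still so for the second after the job is handed in, with the robot touching nothing.
It also fails if it takes over 38 s, if anything falls off the work surface, if the arm or the gripper's body presses on something with over 40 N, if the wrist force passes 120 N, or if a joint passes its speed limit or range.

## Working session

There is one attempt and no reset: what is moved stays moved. The work goes in short steps, Python scripts to look and compute and a tool call to move; the robot and the scene stay as the last step left them, time stands still between calls to the robot, and variables do not carry over. Pictures are saved under pics/ and viewed, at most 10 in all, crops included, and the job is handed in when it is done.

Besides the shell and the picture viewer there is one more tool, called after "Emit:" as a command line: name --argument value ..., lists and objects as JSON in quotes. send_rows: Moves the arm, as the interface text tells. Its arguments: {"type":"object","properties":{"increments":{"type":"array"},"newtons":{"type":"number"}},"required":["increments"]}

```bash
mkdir -p pics; python3 - <<'E'
from rig import robot
import cv2
for n in ("top","scene"):
    c=robot.camera(n); cv2.imwrite(f"pics/{n}1.png",c["image"][:,:,::-1])
    print(n,c["fx"],c["cx"],c["cy"],c["dist_coeffs"],c["R"],c["t"])
o=robot.get_obs(); print(o)
E
```

```text
top 428.1184790349236 270.98562027620125 213.3662880373258 [0.0042461 0.        0.        0.        0.       ] [[-0.01262537 -0.99982646 -0.01369877]
 [-0.99576224  0.01381976 -0.09092068]
 [ 0.09109422  0.01249281 -0.99576391]] [0.08844177 0.41811711 1.14756779]
scene 402.047651293116 281.3505315857248 208.89134137280269 [-0.00169272  0.          0.          0.          0.        ] [[ 0.79697871 -0.60383835 -0.01428899]
 [-0.39624491 -0.50483808 -0.76689536]
 [ 0.4558672   0.61686121 -0.64161308]] [-0.29039528  0.25771906  0.73990006]
{'time': 0.1, 'q': array([ 1.16748946e+00,  5.28367478e-01,  1.43375681e+00,  1.46665646e-05,
        1.18141797e+00, -1.78523047e-01]), 'joint_velocities': array([-1.83324828e-04,  2.12103742e-04, -3.09171611e-03, -2.31586171e-06,
        1.66945308e-03,  1.41455187e-04]), 'joint_torque': array([-2.16767953e-04, -4.40986204e+01, -1.77151090e+01,  6.34800363e-02,
        5.34287898e-02, -6.33944524e-05]), 'position': array([0.13901318, 0.60863046, 0.19997858]), 'tool_rot': array([ 1.12158157e-01,  9.93689890e-01, -9.31900262e-04, -2.86098869e-04]), 'ft_force': array([-0.24286885, -0.35748434,  0.01331571]), 'moment': array([ 0.03797134, -0.01398389, -0.02638193]), 'grip_force': 0.0, 'grip_width': 0.08680242917193912}
```

View pics/top1.png

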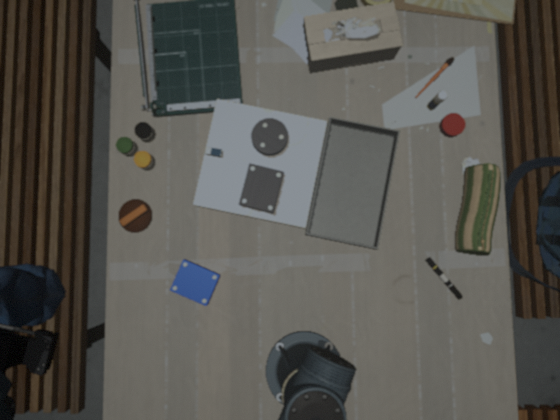

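View pics/scene1.png

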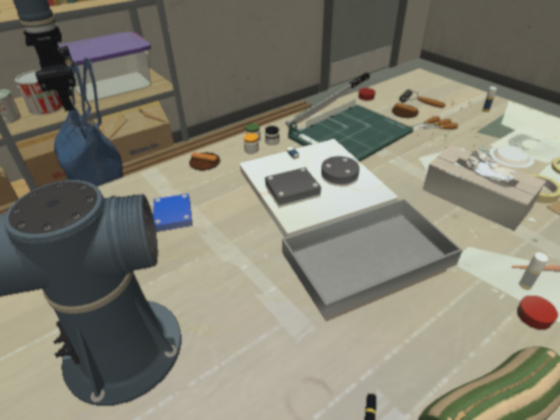

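The top view shows the slab with corners at about (213,100), (330,118), (308,228) and (193,205). The block is at (262,188), the round weight at (270,137), the eraser at (215,152), and the bin is to the right of the slab. The blue look-alike is at (196,282). The scene view agrees.

```bash
cat > h.py <<'E'
import numpy as np, cv2
from rig import robot
def ray(c,uv,z):
    K=np.array([[c["fx"],0,c["cx"]],[0,c["fy"],c["cy"]],[0,0,1]])
    p=cv2.undistortPoints(np.float64(uv).reshape(-1,1,2),K,np.array(c["dist_coeffs"])).reshape(-1,2)
    R=np.array(c["R"]);C=-R.T@np.array(c["t"])
    d=np.c_[p,np.ones(len(p))]@R
    return (C+d*((z-C[2])/d[:,2])[:,None])
def rects(c,mask,z,lo,hi):
    out=[]
    for k in cv2.findContours(mask.astype(np.uint8),cv2.RETR_EXTERNAL,cv2.CHAIN_APPROX_NONE)[0]:
        a=cv2.contourArea(k)
        if lo<a<hi:
            w=ray(c,k.reshape(-1,2),z)[:,:2]*1000
            out.append((np.round(k.reshape(-1,2).mean(0)),a,cv2.minAreaRect(w.astype(np.float32))))
    return out
E
python3 - <<'E'
from h import *
c=robot.camera("top"); im=c["image"].astype(int); g=im.mean(2)
print(im[152,240],im[188,262],im[137,270],im[180,350],im[300,350])
roi=np.zeros(g.shape,bool); roi[95:235,185:335]=1
for r in rects(c,(g<85)&roi,.106,500,4000): print("dark",r)
s=cv2.inRange(cv2.cvtColor(c["image"],cv2.COLOR_RGB2HSV),(0,0,125),(180,30,255))
s=cv2.morphologyEx(s,cv2.MORPH_OPEN,np.ones((3,3)))
for r in rects(c,s,.08,2000,40000): print("slab",r)
print(ray(c,[(213,100),(330,118),(308,228),(193,205)],.08))
print(ray(c,[(398,130),(377,248),(306,235)],.073))
E
```

```text
[136 144 149] [71 72 72] [69 69 70] [ 98 100  97] [112 110 103]
dark (array([261., 189.]), 1304.0, ((475.3419189453125, 105.272705078125), (89.8361587524414, 108.58209991455078), 75.115234375))
dark (array([270., 137.]), 992.5, ((608.30419921875, 83.19711303710938), (89.87805938720703, 94.2630615234375), 89.09597778320312))
slab (array([255., 161.]), 12084.0, ((555.3529052734375, 113.83074188232422), (310.4776916503906, 297.9759216308594), 77.53121948242188))
slab (array([435.,  95.]), 3889.5, ((738.188232421875, -339.4872131347656), (177.52069091796875, 270.1424560546875), 8.5478515625))
[[ 0.71784776  0.2321554   0.08      ]
 [ 0.66366462 -0.07640975  0.08      ]
 [ 0.3745939  -0.01264816  0.08      ]
 [ 0.43834542  0.28428154  0.08      ]]
[[ 0.63037316 -0.2553673   0.073     ]
 [ 0.32111913 -0.18939485  0.073     ]
 [ 0.35693535 -0.00762453  0.073     ]]
```

Emit:
send_rows --increments '[0, 0, -0.1117, 2.5, -3.06, 0, 0.6, 0, 0, -0.1117, 2.5, -3.06, 0, 0.6, 0, 0, -0.1117, 2.5, -3.06, 0, 0.6, 0, 0, -0.1117, 2.5, -3.06, 0, 0.6, 0, 0, -0.1117, 2.5, -3.06, 0, 0.6, 0, 0, -0.1117, 2.5, -3.06, 0, 0.6, 0, 0, -0.1117, 2.5, -3.06, 0, 0.6, 0, 0, -0.1117, 2.5, -3.06, 0, 0.6, 0, 0, -0.1117, 2.5, -3.06, 0, 0.6, 0, 0, -0.1117, 2.5, -3.06, 0, 0.6, 0, 0, -0.1117, 2.5, -3.06, 0, 0.6, 0, 0, -0.1117, 2.5, -3.06, 0, 0.6, 0, 0, -0.1117, 2.5, -3.06, 0, 0.6, 0, 0, -0.1117, 2.5, -3.06, 0, 0.6, 0, 0, 0, 0, 0, 0, 0.6, 0, 0, 0, 0, 0, 0, 0.6]'

```text
time: 1.48
position: [0.4905, 0.1791, 0.2006]
tool_rot: [0.781, 0.625, -0.0, -0.0]
ft_force: [-0.2, 0.5, 0.2]
grip_width: 0.0524
grip_force: 0.0
```

```bash
cat >> h.py <<'E'
def st():
    o=robot.get_obs(); from scipy.spatial.transform import Rotation as R
    m=R.from_quat(o["tool_rot"]).as_matrix(); p=o["position"]; d=p[:2]-[.5486,.1068]
    print("t",o["time"],"p",p.round(4),"ty",m[:,1].round(3),"tz",m[:,2].round(3),"S",(d@[.976,-.216]).round(4),(d@[.216,.976]).round(4),"F",o["ft_force"].round(1),o["grip_width"],o["q"].round(2))
E
python3 - <<'E'
from h import *
st()
c=robot.camera("wrist"); cv2.imwrite("pics/w1.png",c["image"][:,:,::-1])
im=c["image"].astype(int);g=im.mean(2)
for r in rects(c,g<85,.106,1500,80000): print("dark",r)
E
```

```text
t 1.4833 p [0.4905 0.1791 0.2006] ty [ 0.976 -0.22  -0.   ] tz [-0.  0. -1.] S -0.0723 0.058 F [-0.2  0.5  0.2] 0.052405250447126725 [0.14 0.39 1.69 0.   1.06 0.36]
dark (array([532.,  91.]), 4870.0, ((709.8265991210938, 225.64854431152344), (47.31236267089844, 78.31599426269531), 3.084552526473999))
dark (array([527.,  24.]), 2606.5, ((706.6358032226562, 283.015625), (48.23090744018555, 31.130393981933594), 3.685377836227417))
dark (array([465.,  48.]), 1712.5, ((660.5584716796875, 273.8097839355469), (14.3991117477417, 76.00469207763672), 4.150850296020508))
```

View pics/w1.png

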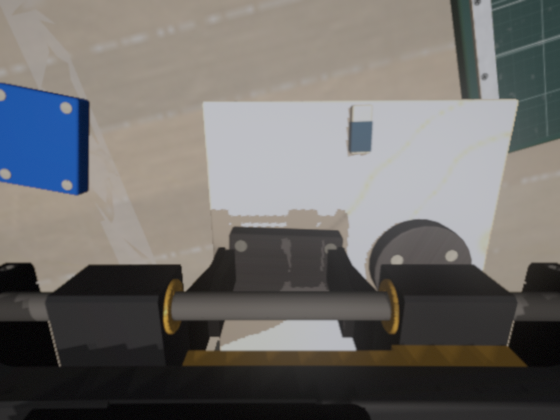

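The wrist view shows the block's rear top edge running from about (232,229) to (342,231) between the fingers. The eraser is at (361,130) and the round weight is at right.

```bash
python3 - <<'E'
from h import *
c=robot.camera("wrist")
for w in (ray(c,[(232,229),(342,231)],.106),ray(c,[(204,102),(516,99),(361,155)],.08)):
    d=w[:,:2]-[.5486,.1068]; print(np.c_[d@[.976,-.216],d@[.216,.976]].round(4))
E
```

```text
[[-0.1212  0.0379]
 [-0.0178  0.0359]]
[[-0.1452  0.1513]
 [ 0.1366  0.153 ]
 [ 0.0012  0.1035]]
```

Emit:
send_rows --increments '[0, 0, 0, 0.22, 0.98, -2.0, 0.6, 0, 0, 0, 0, 0, -3.0, 0.6, 0, 0, 0, 0, 0, -3.0, 0.6, 0, 0, 0, 0, 0, -2.0, 0.6, 0, 0, 0, 0, 0, -0.65, 0.6, 0, 0, 0, 0, 0, 0, 0.6, 0, 0, 0, -0.13, -0.59, 0, 0.6, 0, 0, 0, -0.13, -0.59, 0, 0.6, 0, 0, 0, -0.13, -0.59, 0, 0.6, 0, 0, 0, -0.13, -0.59, 0, 0.6, 0, 0, 0, -0.13, -0.59, 0, 0.6, 0, 0, 0, -0.13, -0.59, 0, 0.6, 0, 0, 0, -0.13, -0.59, 0, 0.6, 0, 0, 0, -0.13, -0.59, 0, 0.6, 0, 0, 0, -0.13, -0.59, 0, 0.6, 0, 0, 0, -0.13, -0.59, 0, 0.6]'

```text
time: 2.92
position: [0.4784, 0.131, 0.0943]
tool_rot: [0.78, 0.626, -0.0, -0.0]
ft_force: [0.2, -1.1, 0.2]
grip_width: 0.0523
grip_force: 0.0
```

```bash
python3 - <<'E'
from h import *
st()
c=robot.camera("scene"); cv2.imwrite("pics/s2.png",cv2.resize(c["image"][100:330,180:480,::-1],None,fx=2,fy=2))
E
```

```text
t 2.9167 p [0.4784 0.131  0.0943] ty [ 0.976 -0.216 -0.   ] tz [-0. -0. -1.] S -0.0738 0.0084 F [ 0.2 -1.1  0.2] 0.05232709659904745 [ 0.04  0.52  1.85 -0.    0.76  0.26]
```

View pics/s2.png

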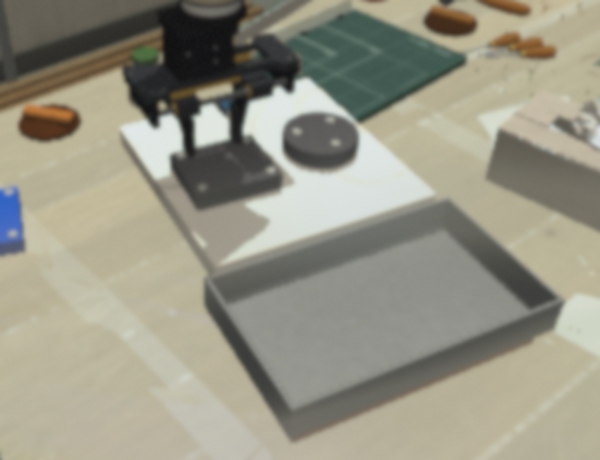

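The fingers sit behind the block's rear face at about (215,145), and the block looks square to the slab and in its lane. The bin is clear ahead. I'll keep pushing.

Emit:
send_rows --increments '[0, 0, 0, -0.1, -0.49, 0, 0.6, 0, 0, 0, -0.1, -0.49, 0, 0.6, 0, 0, 0, -0.1, -0.49, 0, 0.6, 0, 0, 0, -0.1, -0.49, 0, 0.6, 0, 0, 0, -0.1, -0.49, 0, 0.6, 0, 0, 0, -0.1, -0.49, 0, 0.6, 0, 0, 0, -0.1, -0.49, 0, 0.6, 0, 0, 0, -0.1, -0.49, 0, 0.6, 0, 0, 0, -0.1, -0.49, 0, 0.6, 0, 0, 0, -0.1, -0.49, 0, 0.6, 0, 0, 0, -0.1, -0.49, 0, 0.6, 0, 0, 0, -0.1, -0.49, 0, 0.6, 0, 0, 0, -0.1, -0.49, 0, 0.6, 0, 0, 0, -0.1, -0.49, 0, 0.6, 0, 0, 0, -0.1, -0.49, 0, 0.6, 0, 0, 0, -0.1, -0.49, 0, 0.6, 0, 0, 0, -0.1, -0.49, 0, 0.6, 0, 0, 0, -0.1, -0.49, 0, 0.6]'

```text
time: 4.47
position: [0.4604, 0.043, 0.0943]
tool_rot: [0.78, 0.626, -0.0, -0.0]
ft_force: [-0.3, 0.2, -0.1]
grip_width: 0.0521
grip_force: 0.0
```

```bash
python3 - <<'E'
from h import *
st()
c=robot.camera("scene"); cv2.imwrite("pics/s3.png",cv2.resize(c["image"][100:330,180:480,::-1],None,fx=2,fy=2))
E
```

```text
t 4.4667 p [0.4604 0.043  0.0943] ty [ 0.976 -0.216 -0.   ] tz [-0. -0. -1.] S -0.0723 -0.0814 F [-0.3  0.2 -0.1] 0.05209156377212156 [-0.15  0.49  1.93 -0.    0.71  0.07]
```

View pics/s3.png

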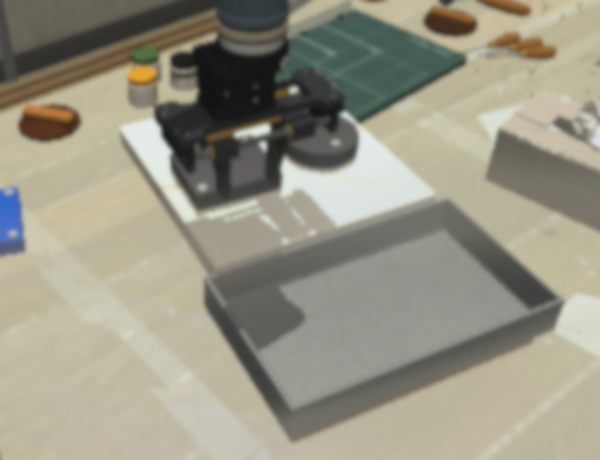

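The block has not moved. It is still at crop (228,170), and the fingers, tips near (222,203) and (265,195), now look to be in front of it with almost no force. I need to see why before moving again.

```bash
python3 - <<'E'
from h import *
c=robot.camera("scene"); o=robot.get_obs()
K=np.array([[c["fx"],0,c["cx"]],[0,c["fy"],c["cy"]],[0,0,1]])
def pj(P): return cv2.projectPoints(np.float64(P),cv2.Rodrigues(np.array(c["R"]))[0],np.array(c["t"]),K,np.array(c["dist_coeffs"]))[0].reshape(-1,2)
p=o["position"]; ty=np.array([.976,-.216,0])
P=[p+s*ty*.033+[0,0,-.008] for s in(-1,1)]+[p]
S=lambda a,b,z:[.5486+.976*a+.216*b,.1068-.216*a+.976*b,z]
P+=[S(a,b,.106) for a,b in((-.127,.037),(-.017,.037),(-.017,-.056),(-.127,-.056))]+[S(-.145,-.15,.08),S(.145,-.15,.08),S(-.145,.15,.08)]
q=pj(P); print(((q-[180,100])*2).round())
im=cv2.resize(c["image"][140:240,240:380,::-1],None,fx=5,fy=5,interpolation=cv2.INTER_CUBIC)
for k,x in enumerate(q):
    u=tuple(int(v) for v in (x-[240,140])*5); cv2.circle(im,u,4,(0,0,255),-1); cv2.putText(im,str(k),u,0,.6,(0,200,0),2)
cv2.imwrite("pics/s4.png",im)
# depth points above the slab along the block lane
R=np.array(c["R"]);v,u=np.mgrid[0:420,0:560];z=c["range_z"]
X=np.stack([(u-c["cx"])/c["fx"]*z,(v-c["cy"])/c["fy"]*z,z],-1)
W=(X-np.array(c["t"]))@R; d=W[...,:2]-[.5486,.1068]
a=d@[.976,-.216];b=d@[.216,.976]
for lo,hi in((.07,.09),(.098,.115),(.085,.098)):
    m=(z>0)&(W[...,2]>lo)&(W[...,2]<hi)&(abs(a)<.16)&(abs(b)<.16); print(lo,m.sum(),np.percentile(W[m][:,2],[5,50,95]).round(4))
    mm=m&(a<0)
    if lo>.08: print("  lane x",np.percentile(a[mm],[2,98]).round(3),"y",np.percentile(b[mm],[2,98]).round(3))
E
```

```text
[[220. 215.]
 [271. 199.]
 [246. 201.]
 [161. 151.]
 [243. 129.]
 [278. 169.]
 [193. 194.]
 [214. 267.]
 [437. 194.]
 [117. 126.]]
0.07 5191 [0.0728 0.0805 0.0828]
0.098 1084 [0.0999 0.1063 0.1082]
  lane x [-0.123 -0.019] y [-0.063  0.024]
0.085 354 [0.0858 0.0913 0.0972]
  lane x [-0.124 -0.024] y [-0.065  0.02 ]
```

View pics/s4.png

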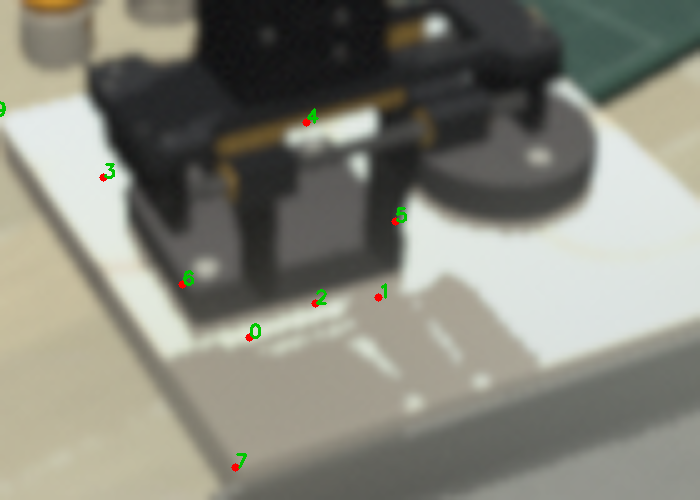

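The overlay shows the block unmoved, with its front bottom edge running from about (195,325) to (400,275). The visible fingertips, at about (260,295) and (385,268), sit well above the points I projected for them at (250,337) and (380,297). The tips may be higher than the reading says, so I'll measure them with depth.

```bash
python3 - <<'E'
from h import *
for n in ("scene","top"):
    c=robot.camera(n); R=np.array(c["R"]);v,u=np.mgrid[0:420,0:560];z=c["range_z"]
    X=np.stack([(u-c["cx"])/c["fx"]*z,(v-c["cy"])/c["fy"]*z,z],-1)
    W=(X-np.array(c["t"]))@R; d=W[...,:2]-[.5486,.1068]
    S=np.stack([d@[.976,-.216],d@[.216,.976],W[...,2]],-1)
    if n=="scene":
        for col in (291,292,317,318):
            print(col,[(r,*(S[r,col]*1000).round().astype(int)) for r in range(178,212,3)])
    else:
        m=(z>0)&(W[...,2]>.098)&(W[...,2]<.114)&(abs(S[...,0])<.15)&(abs(S[...,1])<.2)
        for s in(-1,1):
            k=m&(S[...,0]*s>0); print(s,k.sum(),np.percentile(S[k],[3,97],axis=0).round(3))
E
```

```text
291 [(178, np.int64(-122), np.int64(-121), np.int64(198)), (181, np.int64(-108), np.int64(-92), np.int64(168)), (184, np.int64(-109), np.int64(-95), np.int64(162)), (187, np.int64(-109), np.int64(-94), np.int64(154)), (190, np.int64(-108), np.int64(-92), np.int64(144)), (193, np.int64(-106), np.int64(-89), np.int64(133)), (196, np.int64(-106), np.int64(-88), np.int64(124)), (199, np.int64(-93), np.int64(-62), np.int64(92)), (202, np.int64(-92), np.int64(-60), np.int64(82)), (205, np.int64(-96), np.int64(-68), np.int64(80)), (208, np.int64(-100), np.int64(-76), np.int64(78)), (211, np.int64(-106), np.int64(-90), np.int64(82))]
292 [(178, np.int64(-119), np.int64(-120), np.int64(197)), (181, np.int64(-107), np.int64(-95), np.int64(169)), (184, np.int64(-106), np.int64(-94), np.int64(160)), (187, np.int64(-106), np.int64(-93), np.int64(152)), (190, np.int64(-105), np.int64(-92), np.int64(143)), (193, np.int64(-105), np.int64(-92), np.int64(135)), (196, np.int64(-106), np.int64(-94), np.int64(128)), (199, np.int64(-106), np.int64(-94), np.int64(120)), (202, np.int64(-90), np.int64(-60), 
[... 828 characters left out ...]
(-93), np.int64(156)), (181, np.int64(-43), np.int64(-93), np.int64(148)), (184, np.int64(-41), np.int64(-91), np.int64(138)), (187, np.int64(-40), np.int64(-91), np.int64(129)), (190, np.int64(-40), np.int64(-90), np.int64(120)), (193, np.int64(-23), np.int64(-63), np.int64(87)), (196, np.int64(-24), np.int64(-66), np.int64(80)), (199, np.int64(-31), np.int64(-78), np.int64(82)), (202, np.int64(-35), np.int64(-85), np.int64(80)), (205, np.int64(-41), np.int64(-96), np.int64(81)), (208, np.int64(-46), np.int64(-105), np.int64(81)), (211, np.int64(-51), np.int64(-115), np.int64(81))]
-1 334 [[-0.119  0.011  0.102]
 [-0.018  0.031  0.11 ]]
1 875 [[ 0.036 -0.049  0.102]
 [ 0.108  0.034  0.11 ]]
```

The depth images settle it. The fingertips are really at z ≈ 0.117, about 31 mm above what the TCP reading implies, though x and y agree with the reading. They passed over the block without touching it. I'll go back over it, lower by the measured amount and check the tip height before pushing.

Emit:
send_rows --increments '[0, 0, 0, 0, 0, 1.0, 0.6, 0, 0, 0, 0.65, 2.93, 0, 0.6, 0, 0, 0, 0.65, 2.93, 0, 0.6, 0, 0, 0, 0.65, 2.93, 0, 0.6, 0, 0, 0, 0.65, 2.93, 0, 0.6, 0, 0, 0, 0.65, 2.93, 0, 0.6, 0, 0, 0, 0, 0, 0, 0.6, 0, 0, 0, 0, 0, -1.0, 0.6, 0, 0, 0, 0, 0, -1.0, 0.6, 0, 0, 0, 0, 0, -0.8, 0.6, 0, 0, 0, 0, 0, -0.6, 0.6, 0, 0, 0, 0, 0, 0, 0.6]'

```text
time: 5.67
position: [0.4914, 0.1887, 0.0684]
tool_rot: [0.78, 0.625, -0.002, -0.001]
ft_force: [-0.2, -0.5, 0.3]
grip_width: 0.0523
grip_force: 0.0
```

```bash
cat >> h.py <<'E'
def cloud(n):
    c=robot.camera(n); R=np.array(c["R"]);v,u=np.mgrid[0:420,0:560];z=c["range_z"]
    X=np.stack([(u-c["cx"])/c["fx"]*z,(v-c["cy"])/c["fy"]*z,z],-1)
    W=(X-np.array(c["t"]))@R; d=W[...,:2]-[.5486,.1068]
    S=np.stack([d@[.976,-.216],d@[.216,.976],W[...,2]],-1); S[z<=0]=np.nan
    return c,S
E
python3 - <<'E'
from h import *
st()
c,S=cloud("scene")
# visible points near fingers: y 40..85 behind block
m=(S[...,1]>.045)&(S[...,1]<.10)&(S[...,0]>-.13)&(S[...,0]<-.01)&(S[...,2]>.086)&(S[...,2]<.2)
print(m.sum(), np.sort(S[m][:,2])[:15].round(3), np.percentile(S[m],[3,50,97],axis=0).round(3))
c,S=cloud("wrist"); cv2.imwrite("pics/w2.png",c["image"][:,:,::-1])
for r in rects(c,c["image"].mean(2)<85,.106,1500,80000): print(r)
E
```

```text
t 5.6667 p [0.4914 0.1887 0.0684] ty [ 0.976 -0.218 -0.004] tz [-0.004 -0.001 -1.   ] S -0.0735 0.0676 F [-0.2 -0.5  0.3] 0.05230201010005346 [ 0.15  0.6   1.79 -0.    0.76  0.37]
404 [0.09  0.092 0.092 0.092 0.093 0.093 0.093 0.093 0.093 0.093 0.093 0.093
 0.094 0.094 0.094] [[-0.112  0.046  0.094]
 [-0.044  0.058  0.138]
 [-0.017  0.087  0.196]]
```

View pics/w2.png

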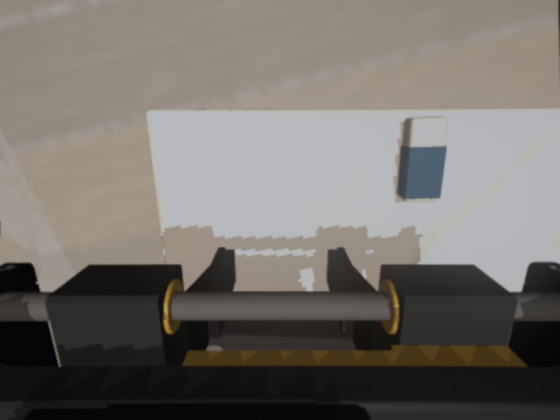

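The wrist view shows both fingers (tips near (225,250) and (335,250)) behind the block, with the eraser at (422,158) clear of them. Depth puts the tips at about z 0.091, so they now overlap the block's height. I'll go 3 mm lower and push.

Emit:
send_rows --increments '[0, 0, 0, 0, 0, -0.3, 0.6, 0, 0, 0, -0.13, -0.59, 0, 0.6, 0, 0, 0, -0.13, -0.59, 0, 0.6, 0, 0, 0, -0.13, -0.59, 0, 0.6, 0, 0, 0, -0.13, -0.59, 0, 0.6, 0, 0, 0, -0.13, -0.59, 0, 0.6, 0, 0, 0, -0.13, -0.59, 0, 0.6, 0, 0, 0, -0.13, -0.59, 0, 0.6, 0, 0, 0, -0.13, -0.59, 0, 0.6, 0, 0, 0, -0.13, -0.59, 0, 0.6, 0, 0, 0, -0.13, -0.59, 0, 0.6, 0, 0, 0, -0.13, -0.59, 0, 0.6, 0, 0, 0, -0.13, -0.59, 0, 0.6]'

```text
time: 6.85
position: [0.4783, 0.1203, 0.0677]
tool_rot: [0.78, 0.625, 0.002, -0.0]
ft_force: [1.9, 8.2, -2.1]
grip_width: 0.0524
grip_force: 4.2
```

```bash
cat >> h.py <<'E'
def blk():
    c,S=cloud("scene")
    with np.errstate(invalid="ignore"):
        m=(S[...,2]>.099)&(S[...,2]<.112)&(S[...,0]>-.16)&(S[...,0]<0)&(S[...,1]>-.3)&(S[...,1]<.12)
    m&=c["image"].mean(2)<100
    print("top pts",m.sum(),np.percentile(S[m],[2,98],axis=0).round(3) if m.sum() else "")
    return c,S
E
python3 - <<'E'
from h import *
st(); blk()
E
```

```text
t 6.85 p [0.4783 0.1203 0.0677] ty [ 0.976 -0.218  0.002] tz [ 0.003  0.003 -1.   ] S -0.0715 -0.002 F [ 1.9  8.2 -2.1] 0.05235800369436113 [0.02 0.57 1.88 0.   0.69 0.23]
top pts 1134 [[-0.12  -0.106  0.1  ]
 [-0.02  -0.011  0.109]]
```

Now it's pushing (8 N) and the block is moving.

Emit:
send_rows --increments '[0, 0, 0, -0.13, -0.59, 0, 0.6, 0, 0, 0, -0.13, -0.59, 0, 0.6, 0, 0, 0, -0.13, -0.59, 0, 0.6, 0, 0, 0, -0.13, -0.59, 0, 0.6, 0, 0, 0, -0.13, -0.59, 0, 0.6, 0, 0, 0, -0.13, -0.59, 0, 0.6, 0, 0, 0, -0.13, -0.59, 0, 0.6, 0, 0, 0, -0.13, -0.59, 0, 0.6, 0, 0, 0, -0.13, -0.59, 0, 0.6, 0, 0, 0, -0.13, -0.59, 0, 0.6, 0, 0, 0, -0.13, -0.59, 0, 0.6, 0, 0, 0, -0.13, -0.59, 0, 0.6, 0, 0, 0, -0.13, -0.59, 0, 0.6, 0, 0, 0, -0.13, -0.59, 0, 0.6, 0, 0, 0, -0.13, -0.59, 0, 0.6, 0, 0, 0, -0.13, -0.59, 0, 0.6, 0, 0, 0, -0.13, -0.59, 0, 0.6]'

```text
time: 8.32
position: [0.4567, 0.0209, 0.0686]
tool_rot: [0.781, 0.625, 0.003, -0.0]
ft_force: [2.8, 17.3, 13.4]
grip_width: 0.0528
grip_force: 8.7
```

```bash
python3 - <<'E'
from h import *
st(); c,S=blk(); cv2.imwrite("pics/s5.png",cv2.resize(c["image"][100:330,180:480,::-1],None,fx=2,fy=2))
E
```

```text
t 8.3167 p [0.4567 0.0209 0.0686] ty [ 0.976 -0.22   0.003] tz [ 0.004  0.004 -1.   ] S -0.0712 -0.1037 F [ 2.8 17.3 13.4] 0.0527607749365542 [-0.2   0.54  1.97  0.01  0.63  0.01]
top pts 1091 [[-0.12  -0.208  0.1  ]
 [-0.023 -0.112  0.109]]
```

View pics/s5.png

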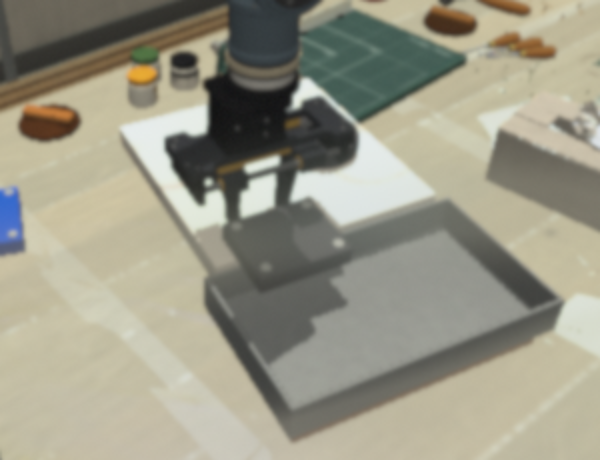

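The block overhangs the bin, with its centre at about crop (290,243). It is just at tipping and held by finger friction (13 N vertical). I'll push on.

Emit:
send_rows --increments '[0, 0, 0, -0.13, -0.59, 0, 0.6, 0, 0, 0, -0.13, -0.59, 0, 0.6, 0, 0, 0, -0.13, -0.59, 0, 0.6, 0, 0, 0, -0.13, -0.59, 0, 0.6, 0, 0, 0, -0.13, -0.59, 0, 0.6, 0, 0, 0, -0.13, -0.59, 0, 0.6]'

```text
time: 8.87
position: [0.4473, -0.0173, 0.0674]
tool_rot: [0.78, 0.626, -0.0, 0.0]
ft_force: [1.1, 0.5, 0.8]
grip_width: 0.0523
grip_force: 0.5
```

```bash
cat >> h.py <<'E'
def dark():
    c,S=cloud("scene")
    with np.errstate(invalid="ignore"):
        m=(S[...,2]>.02)&(S[...,2]<.16)&(S[...,0]>-.135)&(S[...,0]<-.005)&(S[...,1]>-.33)&(S[...,1]<-.11)&(c["image"].mean(2)<84)
    P=S[m]
    for lo in np.arange(-.33,-.11,.02):
        k=P[(P[:,1]>=lo)&(P[:,1]<lo+.02)]
        if len(k)>8: print(round(lo+.01,2),len(k),np.median(k,0).round(3))
    return c,S
E
python3 - <<'E'
from h import *
st(); dark()
E
```

```text
t 8.8667 p [ 0.4473 -0.0173  0.0674] ty [ 0.976 -0.216  0.   ] tz [ 0. -0. -1.] S -0.0721 -0.143 F [1.1 0.5 0.8] 0.052335109801968184 [-0.29  0.54  1.99 -0.    0.62 -0.07]
-0.22 39 [-0.073 -0.211  0.047]
-0.2 945 [-0.075 -0.201  0.069]
-0.18 43 [-0.12  -0.185  0.079]
-0.16 89 [-0.044 -0.154  0.132]
-0.14 56 [-0.044 -0.144  0.133]
```

```bash
cat >> h.py <<'E'
def plane():
    c,S=cloud("scene")
    with np.errstate(invalid="ignore"):
        m=(S[...,2]>.036)&(S[...,2]<.13)&(S[...,0]>-.135)&(S[...,0]<-.005)&(S[...,1]>-.335)&(S[...,1]<-.165)&(c["image"].mean(2)<84)
    P=S[m]; print(len(P),np.percentile(P,[1,50,99],axis=0).round(3))
    q=P-np.median(P,0); q=q[np.linalg.norm(q,axis=1)<.08]; print("normal",np.linalg.svd(q-q.mean(0),full_matrices=False)[2][2].round(3))
    for lo in np.arange(.03,.14,.01):
        k=P[(P[:,2]>=lo)&(P[:,2]<lo+.01)]
        if len(k)>8: print(round(lo,2),len(k),np.percentile(k[:,1],[5,50,95]).round(3),np.percentile(k[:,0],[2,98]).round(3))
E
python3 - <<'E'
from h import *
plane()
E
```

```text
1056 [[-0.121 -0.211  0.043]
 [-0.076 -0.201  0.07 ]
 [-0.016 -0.183  0.097]]
normal [ 0.044  0.946 -0.321]
0.04 124 [-0.211 -0.21  -0.2  ] [-0.12  -0.015]
0.05 184 [-0.21  -0.207 -0.196] [-0.121 -0.016]
0.06 214 [-0.206 -0.203 -0.196] [-0.12  -0.018]
0.07 220 [-0.203 -0.2   -0.194] [-0.12  -0.019]
0.08 210 [-0.199 -0.197 -0.19 ] [-0.121 -0.021]
0.09 101 [-0.196 -0.194 -0.189] [-0.12  -0.049]
```

Emit:
send_rows --increments '[0, 0, 0, 0, 0, 0, 0.6, 0, 0, 0, 0, 0, 0, 0.6, 0, 0, 0, 0, 0, 0, 0.6, 0, 0, 0, 0, 0, 0, 0.6]'

```text
time: 9.3
position: [0.4473, -0.0164, 0.0672]
tool_rot: [0.78, 0.626, -0.0, -0.0]
ft_force: [0.2, 0.2, -0.4]
grip_width: 0.0521
grip_force: 0.3
```

```bash
python3 - <<'E'
from h import *
st();plane()
c=robot.camera("scene"); cv2.imwrite("pics/s6.png",cv2.resize(c["image"][150:310,240:440,::-1],None,fx=3.5,fy=3.5,interpolation=cv2.INTER_CUBIC))
E
```

```text
t 9.3 p [ 0.4473 -0.0164  0.0672] ty [ 0.976 -0.216 -0.001] tz [-0.001  0.    -1.   ] S -0.0723 -0.1421 F [ 0.2  0.2 -0.4] 0.05210617226555478 [-0.29  0.54  1.99 -0.    0.62 -0.07]
994 [[-0.121 -0.211  0.043]
 [-0.077 -0.2    0.069]
 [-0.015 -0.181  0.094]]
normal [ 0.045  0.936 -0.35 ]
0.04 117 [-0.211 -0.209 -0.2  ] [-0.12  -0.014]
0.05 178 [-0.209 -0.206 -0.197] [-0.121 -0.015]
0.06 218 [-0.205 -0.202 -0.194] [-0.12  -0.018]
0.07 223 [-0.201 -0.198 -0.19 ] [-0.12 -0.02]
0.08 197 [-0.197 -0.195 -0.19 ] [-0.12  -0.024]
0.09 60 [-0.194 -0.192 -0.185] [-0.121 -0.063]
```

View pics/s6.png

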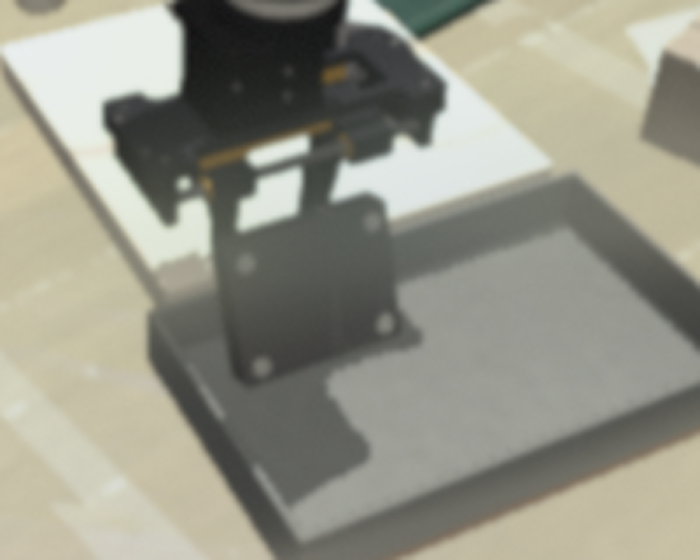

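It is standing steeply, about 70°, in the bin at picture (310,285), with its underside leaning on the fingers. I'll draw the fingers back so it settles onto the rim sole-down, then push its tail in.

Emit:
send_rows --increments '[0, 0, 0, 0.65, 2.93, 0, 0.6, 0, 0, 0, 0.65, 2.93, 0, 0.6, 0, 0, 0, 0, 0, 0, 0.6, 0, 0, 0, 0, 0, 0, 0.6, 0, 0, 0, 0, 0, 0, 0.6, 0, 0, 0, 0, 0, 0, 0.6, 0, 0, 0, 0, 0, 0, 0.6, 0, 0, 0, 0, 0, 0, 0.6]'

```text
time: 10.07
position: [0.4604, 0.0413, 0.0674]
tool_rot: [0.78, 0.626, -0.0, -0.0]
ft_force: [0.3, -0.5, 0.9]
grip_width: 0.0524
grip_force: 0.0
```

```bash
python3 - <<'E'
from h import *
st();plane();dark()
E
```

```text
t 10.0667 p [0.4604 0.0413 0.0674] ty [ 0.976 -0.217 -0.   ] tz [-0. -0. -1.] S -0.0719 -0.083 F [ 0.3 -0.5  0.9] 0.052436930099017294 [-0.15  0.55  1.95 -0.    0.64  0.07]
529 [[-0.121 -0.209  0.043]
 [-0.093 -0.196  0.064]
 [-0.037 -0.171  0.081]]
normal [ 0.105  0.764 -0.637]
0.04 17 [-0.208 -0.2   -0.186] [-0.121 -0.041]
0.05 176 [-0.209 -0.206 -0.19 ] [-0.121 -0.036]
0.06 168 [-0.202 -0.197 -0.182] [-0.12  -0.062]
0.07 154 [-0.194 -0.189 -0.175] [-0.121 -0.067]
0.08 11 [-0.187 -0.183 -0.174] [-0.121 -0.101]
-0.2 422 [-0.087 -0.199  0.06 ]
-0.18 138 [-0.113 -0.186  0.075]
-0.16 11 [-0.114 -0.162  0.049]
```

It now leans at about 50° on the rim, sole-down. I'll press on its tail end, forward and down along its slope, to drive the nose out.

Emit:
send_rows --increments '[0, 0, 0, 0, 0, 3.9, 0.6, 0, 0, 0, -0.38, -1.7, 0, 0.6, 0, 0, 0, -0.38, -1.7, 0, 0.6, 0, 0, 0, 0, 0, 0, 0.6, 0, 0, 0, -0.05, -0.25, -0.5, 0.6, 0, 0, 0, -0.05, -0.25, -0.5, 0.6, 0, 0, 0, -0.05, -0.25, -0.5, 0.6, 0, 0, 0, -0.05, -0.25, -0.5, 0.6, 0, 0, 0, -0.05, -0.25, -0.5, 0.6]'

```text
time: 10.92
position: [0.4511, -0.0024, 0.0818]
tool_rot: [0.781, 0.625, 0.002, -0.001]
ft_force: [1.1, 15.9, 27.1]
grip_width: 0.0522
grip_force: 14.8
```

```bash
sed -i 's/<84)/<92)/' h.py; python3 - <<'E'
from h import *
st();plane()
E
```

```text
t 10.9167 p [ 0.4511 -0.0024  0.0818] ty [ 0.976 -0.219  0.001] tz [ 0.002  0.004 -1.   ] S -0.0716 -0.1277 F [ 1.1 15.9 27.1] 0.05220717940708367 [-0.26  0.51  1.97  0.01  0.66 -0.04]
908 [[-0.12  -0.213  0.048]
 [-0.084 -0.195  0.069]
 [-0.018 -0.17   0.088]]
normal [-0.054 -0.7    0.712]
0.04 14 [-0.212 -0.204 -0.193] [-0.12  -0.077]
0.05 221 [-0.213 -0.21  -0.195] [-0.12  -0.021]
0.06 237 [-0.207 -0.201 -0.185] [-0.12  -0.037]
0.07 273 [-0.196 -0.19  -0.181] [-0.12  -0.017]
0.08 162 [-0.187 -0.182 -0.175] [-0.12  -0.034]
```

Working: the angle is down to 45° and the nose is moving out.

Emit:
send_rows --increments '[0, 0, 0, -0.09, -0.39, -0.3, 0.6, 0, 0, 0, -0.09, -0.39, -0.3, 0.6, 0, 0, 0, -0.09, -0.39, -0.3, 0.6, 0, 0, 0, -0.09, -0.39, -0.3, 0.6]'

```text
time: 11.3
position: [0.4476, -0.0173, 0.0694]
tool_rot: [0.78, 0.625, 0.002, -0.001]
ft_force: [2.5, 10.6, 3.1]
grip_width: 0.052
grip_force: 5.7
```

```bash
python3 - <<'E'
from h import *
st();plane()
E
```

```text
t 11.3 p [ 0.4476 -0.0173  0.0694] ty [ 0.976 -0.218  0.001] tz [ 0.002  0.004 -1.   ] S -0.0718 -0.1429 F [ 2.5 10.6  3.1] 0.05204950973794537 [-0.29  0.53  1.99  0.01  0.62 -0.08]
1228 [[-0.12  -0.238  0.041]
 [-0.086 -0.206  0.075]
 [-0.019 -0.175  0.092]]
normal [-0.049 -0.555  0.831]
0.03 9 [-0.229 -0.228 -0.219] [-0.119 -0.037]
0.04 34 [-0.235 -0.23  -0.217] [-0.12 -0.02]
0.05 202 [-0.238 -0.235 -0.216] [-0.12  -0.025]
0.06 254 [-0.233 -0.222 -0.199] [-0.12  -0.048]
0.07 296 [-0.215 -0.205 -0.188] [-0.12  -0.029]
0.08 391 [-0.2   -0.192 -0.183] [-0.12  -0.018]
0.09 42 [-0.186 -0.184 -0.179] [-0.12  -0.055]
```

Emit:
send_rows --increments '[0, 0, 0, -0.11, -0.49, -0.2, 0.6, 0, 0, 0, -0.11, -0.49, -0.2, 0.6, 0, 0, 0, -0.11, -0.49, -0.1, 0.6, 0, 0, 0, -0.11, -0.49, 0, 0.6, 0, 0, 0, -0.11, -0.49, 0, 0.6, 0, 0, 0, 0, 0, 0, 0.6]'

```text
time: 11.85
position: [0.4405, -0.043, 0.0634]
tool_rot: [0.78, 0.626, 0.0, -0.002]
ft_force: [3.4, 9.9, -3.2]
grip_width: 0.0522
grip_force: 4.1
```

```bash
python3 - <<'E'
from h import *
st();plane()
E
```

```text
t 11.85 p [ 0.4405 -0.043   0.0634] ty [ 0.976 -0.217 -0.003] tz [-0.002  0.003 -1.   ] S -0.0731 -0.1696 F [ 3.4  9.9 -3.2] 0.052181605768078586 [-0.35  0.54  2.    0.    0.6  -0.14]
1936 [[-0.121 -0.267  0.041]
 [-0.082 -0.22   0.077]
 [-0.017 -0.169  0.125]]
normal [ 0.034  0.475 -0.879]
0.03 15 [-0.261 -0.26  -0.211] [-0.119 -0.019]
0.04 74 [-0.265 -0.262 -0.246] [-0.121 -0.019]
0.05 195 [-0.268 -0.265 -0.232] [-0.121 -0.023]
0.06 338 [-0.261 -0.247 -0.219] [-0.121 -0.067]
0.07 541 [-0.236 -0.224 -0.21 ] [-0.121 -0.018]
0.08 488 [-0.214 -0.203 -0.19 ] [-0.121 -0.018]
0.09 164 [-0.192 -0.186 -0.169] [-0.119 -0.032]
0.1 42 [-0.182 -0.179 -0.168] [-0.107 -0.04 ]
0.11 36 [-0.182 -0.18  -0.167] [-0.11  -0.039]
0.12 43 [-0.183 -0.179 -0.166] [-0.111 -0.038]
```

Emit:
send_rows --increments '[0, 0, 0, -0.11, -0.49, 0, 0.6, 0, 0, 0, -0.11, -0.49, 0, 0.6, 0, 0, 0, -0.11, -0.49, 0, 0.6, 0, 0, 0, -0.11, -0.49, 0, 0.6, 0, 0, 0, 0, 0, 0, 0.6, 0, 0, 0, 0, 0, 0, 0.6]'

```text
time: 12.4
position: [0.4364, -0.0637, 0.0637]
tool_rot: [0.78, 0.626, -0.0, -0.001]
ft_force: [0.8, 0.2, 0.7]
grip_width: 0.0522
grip_force: 0.0
```

```bash
python3 - <<'E'
from h import *
st();plane()
E
```

```text
t 12.4 p [ 0.4364 -0.0637  0.0637] ty [ 0.977 -0.215 -0.001] tz [-0.001  0.    -1.   ] S -0.0726 -0.1907 F [0.8 0.2 0.7] 0.05216464727113898 [-0.4   0.54  2.01 -0.    0.6  -0.18]
2015 [[-0.122 -0.281  0.039]
 [-0.079 -0.236  0.059]
 [-0.016 -0.185  0.126]]
normal [ 0.021  0.34  -0.94 ]
0.03 44 [-0.281 -0.28  -0.234] [-0.121 -0.02 ]
0.04 208 [-0.281 -0.28  -0.205] [-0.122 -0.02 ]
0.05 1004 [-0.281 -0.241 -0.199] [-0.122 -0.018]
0.06 504 [-0.275 -0.235 -0.2  ] [-0.118 -0.017]
0.08 25 [-0.203 -0.2   -0.183] [-0.107 -0.039]
0.09 65 [-0.203 -0.198 -0.182] [-0.107 -0.037]
0.1 52 [-0.203 -0.198 -0.185] [-0.107 -0.04 ]
0.11 56 [-0.203 -0.2   -0.188] [-0.11  -0.037]
0.12 57 [-0.203 -0.201 -0.187] [-0.11  -0.036]
```

It has dropped flat, with its top at about 59 mm. Now I'll lift the arm clear and check.

Emit:
send_rows --increments '[0, 0, 0, 0, 0, 3.0, 0.6, 0, 0, 0, 0, 0, 4.0, 0.6, 0, 0, 0, 0, 0, 4.0, 0.6, 0, 0, 0, 0.6, 3.0, 2.0, 0.6, 0, 0, 0, 0.6, 3.0, 0, 0.6, 0, 0, 0, 0.6, 3.0, 0, 0.6, 0, 0, 0, 0, 0, 0, 0.6, 0, 0, 0, 0, 0, 0, 0.6]'

```text
time: 13.12
position: [0.4548, 0.0268, 0.1943]
tool_rot: [0.779, 0.628, -0.0, 0.0]
ft_force: [0.5, 0.0, 0.3]
grip_width: 0.0525
grip_force: 0.0
```

```bash
python3 - <<'E'
from h import *
st()
c,S=cloud("scene"); cv2.imwrite("pics/s7.png",cv2.resize(c["image"][100:330,180:480,::-1],None,fx=2,fy=2))
with np.errstate(invalid="ignore"): m=(S[...,0]>-.115)&(S[...,0]<-.025)&(S[...,1]>-.275)&(S[...,1]<-.195)
P=S[m];print("block top z",np.percentile(P[:,2],[2,50,98]).round(4))
with np.errstate(invalid="ignore"): m=(S[...,2]>.1)&(S[...,2]<.112)&(S[...,0]>.0)&(S[...,0]<.14)&(abs(S[...,1])<.14)
print("round",np.percentile(S[m],[2,98],axis=0).round(3))
E
```

```text
t 13.1167 p [0.4548 0.0268 0.1943] ty [ 0.977 -0.212  0.   ] tz [ 0.    -0.001 -1.   ] S -0.0743 -0.0983 F [0.5 0.  0.3] 0.05247493231207286 [-0.19  0.31  1.85 -0.    0.98  0.03]
block top z [0.0576 0.0598 0.0618]
round [[ 0.023 -0.055  0.101]
 [ 0.11   0.033  0.109]]
```

View pics/s7.png

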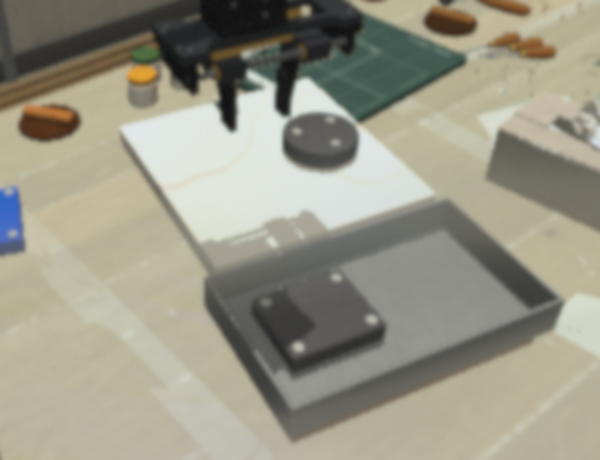

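The block lies flat and right way up in the bin at crop (318,318). The round weight is still on the slab at (320,140), and the arm is clear.

```bash
python3 -c "from rig import robot; print(robot.hand_in())"
```

```text
the job is handed in; nothing more can be done
None
```

The rectangular weight lies flat and sole-down in the bin, the round weight is still in place on the slab, and the job was handed in at about 13 s. The first push passed over the block because the fingertips sat about 31 mm higher than the reported tool position implied, so I set the push height from the depth images instead.

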